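# Put the pot, jar and oil can back in their own places by the tandoor

### The job

The degchi, the glass jar and the oil can have been set down in one another's places: change them round so that the degchi stands in the middle of the iron pot stand, the jar in the middle of the wooden board and the oil can in the middle of the steel plate; the bare tile is free if you need to park something. Carry all three upright, set them down without dropping them, and leave the tumbler, mortar and tongs where they are.

Things in the scene. Friction and masses are not known exactly. Their poses are not given: they have to be found in the camera images.
- degchi_mid (a point): lidded aluminium degchi (round-bellied pot), 116 mm across, 114 mm high with its rigid upright bail. The point is on its axis, 57 mm above the underside (half-way up). The bail arches along the pot's x axis, 126 mm wide; its level top is a wooden grip 18 mm thick, 64 mm long along x, centred 48 mm above the point, 19 mm clear of the lid knob: pinch it across (along y). 0.4 to 0.7 kg
- jar_mid (a point): clear glass jar with a tight steel twist cap, 96 mm high: straight round body 60 mm across up to 66 mm above its underside, then a shoulder and the cap, 57 mm across, from 76 to 96 mm. The point is its centre, 48 mm above the underside; z is up. 0.2 to 0.4 kg
- oilcan_mid (a point): steel oil can: straight round body 62 mm across and 82 mm high, tight domed lid (64 mm across) with a small knob, 104 mm high in all. A thin spout on its +x side reaches 76 mm from the axis, a loop handle on its -x side 58 mm; the y sides are clear for the fingers. The point is on the axis, 52 mm above the underside; z is up. 0.3 to 0.6 kg
- stand_top (a point): round black cast-iron pot stand, a ring 126 mm across with six flat spokes on three feet, 30 mm high, fixed. The point is the middle of its top, where things stand. At the start the oil can is on it
- board_top (a point): round dark wooden board, 140 mm across, on two battens, 20 mm high, fixed. The point is the middle of its top. At the start the degchi is on it
- plate_top (a point): round steel plate, 140 mm across with a flat floor 120 mm across, 3 mm above the crate top, inside a rim 14 mm high, fixed. The point is the middle of its floor, where things stand. At the start the glass jar is on it
- tile_top (a point): bare square terracotta tile, 110 x 110 mm, 12 mm thick, fixed, empty: the spare spot. The point is the middle of its top
- tumbler_mid (a point): empty steel drinking tumbler, 70 mm across the rim and 92 mm high, standing on the crate top; the point is half-way up its axis. Not part of the job
- mortar_mid (a point): brass mortar with its pestle standing in it, 86 mm across, 62 mm high, the pestle's end leaning out to about 100 mm; the point is half-way up its axis. Not part of the job
- chimta_mid (a point): steel chimta (long two-bladed tongs), 310 mm long along its x axis, up to about 45 mm wide and 14 mm high, lying left of the work; the point is near its middle, 7 mm up. Not part of the job

How it is judged:
At the end, for the whole second after the job is handed in: the degchi stands upright on the iron pot stand, the glass jar on the wooden board and the oil can on the steel plate, each within 15 mm of the middle of its place, resting on it (height within 6 mm, tilt under 0.1 rad), released and at rest (horizontal distance between degchi_mid and stand_top below 0.015 m and z of degchi_mid in the frame of stand_top between 0.051 and 0.063 m and angle between each of degchi_mid, jar_mid, oilcan_mid's own z axis and vertical below 0.1 rad and linear speed of each of degchi, jar, oilcan below 0.02 m/s and angular speed of each of degchi, jar, oilcan below 0.2 rad/s and horizontal distance between jar_mid and board_top below 0.015 m and z of jar_mid in the frame of board_top between 0.042 and 0.054 m and horizontal distance between oilcan_mid and plate_top below 0.015 m and z of oilcan_mid in the frame of plate_top between 0.046 and 0.058 m); the robot touches nothing.
It fails at once if the degchi, jar or oil can is tipped by more than 35 degrees (angle between any of degchi_mid, jar_mid, oilcan_mid's own z axis and vertical above 0.61 rad).
It fails at once if the degchi, jar or oil can is dropped (from more than about 30 mm) or thrown: faster than 0.8 m/s while no finger touches it ((linear speed of degchi above 0.8 m/s and contact force between the fingers and degchi below 0.05 N) or (linear speed of jar above 0.8 m/s and contact force between the fingers and jar below 0.05 N) or (linear speed of oilcan above 0.8 m/s and contact force between the fingers and oilcan below 0.05 N)).
It fails at once if the tumbler, mortar or chimta tongs are shoved by more than 25 mm (distance of any of tumbler_mid, mortar_mid, chimta_mid from where it was at the start of the episode above 0.025 m).
It also fails if it takes over 134 s, if anything falls off the work surface, if the arm or the gripper's body presses on something with over 40 N, if the wrist force passes 120 N, or if a joint passes its speed limit or range.

### The arm

A 6-joint arm with a two-finger parallel gripper is mounted at the origin on the work surface. World frame = base frame: x ahead of the robot, y to its left, z up, the work surface at z = 0. Lengths are in m, angles in rad, forces in N, time in s.
With the tool pointing down it reaches from about 0.375 to 0.9 m from the base axis. Payload 3.1 kg.
Tool frame: the origin (TCP) lies at the very end of the fingers, on their centre line; the grasp point (between the pads) lies 19 mm behind it; z points along the fingers, y is the line along which they close (so a half turn about z gives the same grasp; the last joint's range is limited). The gripper opens to 87 mm and grips with 3 to 60 N. Pads are 19 mm wide; open, the fingers measure 117 mm over their backs; the gripper's body (75 mm by 190 mm) begins 51 mm behind the grasp point.
Start: joints at [-1.375, 0.527, 1.433, -0, 1.181, -0.178], TCP at [0.228, -0.582, 0.223] pointing down, gripper open.
Joint ranges: [-3.08, 3.08], [-0.75, 2.2], [0.22, 2.44], [-1.43, 4.57], [0, 2.65], [-2.85, 2.85]. Speed limits (rad/s): [2.79, 2.79, 3.14, 3.14, 3.14, 3.14].

### API

Orientations are given as a rotation vector (axis times angle).
In Python, from plant import r gives the robot as it stands.
- The arm moves only by the tool step_arm, never from a script. Its argument "moves" is a list of rows, each an object with "xyz": the shift along the tool's x, y, z normalised to -1 to 1, where 1 is 0.02 m, a list of three; "delta_rot": the turn, a rotation vector about the tool's x, y, z normalised to -1 to 1, where 1 is 0.12 rad, a list of three. A call has 1 to 10 rows; each row shifts and turns the commanded pose from where the row before left it, along the tool's axes as they then stand; what a row does not reach is not made up. A row lasts 1/8 s, in which the tool goes at most 62.5 mm and 10.7 degrees, less where a joint would pass 70% of its speed; a pose out of reach is approached as far as the arm can. A call with a number of a shift or a turn outside -1 to 1 is refused whole. A call with a gripper value outside its range is refused whole. "fingers" is the opening, from 0 (shut) to 1 (fully open), set as the call begins (left out, the last holds). The fingers move at their own pace and stop on an object; "force" is the grip in N (left out, the last holds). Time passes only in rows, so rows that do not move let the fingers close. It gives the time, the measured TCP pose, the force, the opening and the grip force at its end, in the units of the state.
- r.state(): the state, without advancing time (a new reading comes with each control period).
- r.capture(name): name is "scene" or "top" or "wrist"; returns a dict with "color" (384x512x3 uint8, red, green, blue), "K" (3x3 intrinsics, pixels), "world_from_camera" (4x4, takes a point from camera to world coordinates). Camera axes: x right, y down, z forward; pixel columns grow to the right and rows downward; lengths in m; the calibration is good to about 2 mm. The wrist camera is an equidistant fisheye: a pixel r from the principal point sees the ray r / f radians off the axis. A picture is of the moment at which its call begins. There is no depth.
- r.sign_off(): hands the job in; it is judged then, once.
The state is a dict: "clock": time; "joint_pos": joint angles; "joint_velocities": joint speeds; "effort": joint torques, N m; "tcp_pos": TCP position; "ee_rot": TCP orientation; "contact_force": force on the tool from outside, world axes, zero at the start; "wrist_torque": the same for the moment, N m; "grip_width": finger opening in m; "finger_force": force on a finger pad.
Only numpy, scipy, OpenCV 4.12 (cv2) and the standard library are available. Lean on these libraries where they do the work, as an engineer would, in place of code of your own. Each camera call takes 0.05 s, during which the arm holds its last target. There are 200 camera calls.

## Working session

There is one attempt and no reset: what is moved stays moved. The work goes in short steps, Python scripts to look and compute and a tool call to move; the robot and the scene stay as the last step left them, time stands still between calls to the robot, and variables do not carry over. Pictures are saved under pics/ and viewed, at most 14 in all, crops included, and the job is handed in when it is done.

Besides the shell and the picture viewer there is one more tool, called after "Call:" as name([rows], argument=value, ...), one row to a line, values as JSON. step_arm: Moves the arm, as the interface text tells. Scaled input: -1 to 1 covers 0.02 m each way for a shift and 0.12 rad each way for a turn. Its arguments: {"type":"object","properties":{"moves":{"type":"array"},"fingers":{"type":"number"},"force":{"type":"number"}},"required":["moves"]}

```bash
mkdir -p pics; ls; python3 - <<'E'
from plant import r
import cv2,numpy as np
np.set_printoptions(precision=4,suppress=True)
print(r.state())
for n in("scene","top"):
    c=r.capture(n);cv2.imwrite(f"pics/{n}0.png",c["color"][:,:,::-1]);print(n,c["K"],c["world_from_camera"])
E
```

```text
pics
{'clock': 0.0, 'joint_pos': array([-1.3755,  0.5285,  1.4339,  0.    ,  1.1813, -0.1785]), 'joint_velocities': array([-0.0002, -0.0003, -0.0007,  0.0023,  0.002 , -0.0025]), 'effort': array([ -0.0004, -44.0045, -17.6592,   0.0631,   0.0582,  -0.0002]), 'tcp_pos': array([ 0.2281, -0.5811,  0.2216]), 'ee_rot': array([-3.0848, -0.5834,  0.    ]), 'contact_force': array([-0.1147, -0.131 , -0.0675]), 'wrist_torque': array([0.0194, 0.0189, 0.0229]), 'finger_force': 0.0, 'grip_width': 0.08702219737098468}
scene [[416.3635   0.     251.0373]
 [  0.     416.3635 189.8166]
 [  0.       0.       1.    ]] [[-0.199   0.6257 -0.7543  1.3698]
 [ 0.98    0.1283 -0.1522  0.2071]
 [ 0.0015 -0.7695 -0.6387  0.7939]
 [ 0.      0.      0.      1.    ]]
top [[390.5917   0.     258.4024]
 [  0.     390.5917 194.8655]
 [  0.       0.       1.    ]] [[-0.0274 -0.9859  0.1648  0.4192]
 [-0.9996  0.027  -0.0044  0.02  ]
 [-0.0001 -0.1649 -0.9863  0.9256]
 [ 0.      0.      0.      1.    ]]
```

View pics/top0.png

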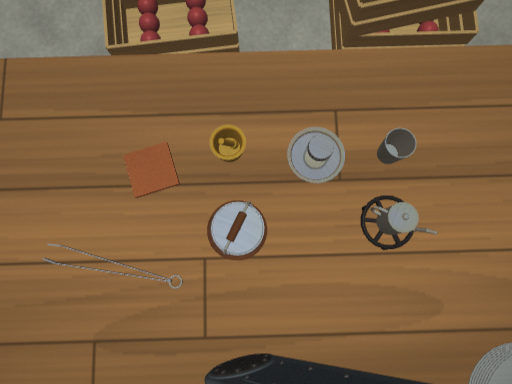

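View pics/scene0.png

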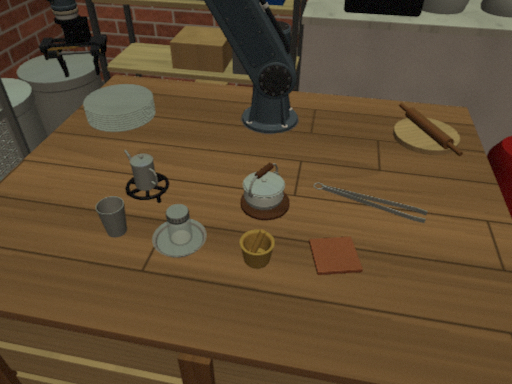

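Top view shows: tile (152,169), mortar (228,143), board with degchi (237,229; grip from about (232,240) to (243,215)), plate with jar (316,155; cap 319,148), stand with oil can (388,222; lid 403,216; spout to 435,232), and tumbler (398,145). The scene view agrees. Next I'll cut masks and cast rays.

```bash
cat > h.py <<'E'
import cv2,numpy as np
np.set_printoptions(precision=4,suppress=True)
def cast(c,uv,z,fish=False):
    K=c["K"];T=c["world_from_camera"]
    x=(uv[0]-K[0,2])/K[0,0];y=(uv[1]-K[1,2])/K[1,1]
    if fish:
        t=np.hypot(x,y);s=np.sinc(t/np.pi) and np.sin(t)/t if t>1e-9 else 1
        d=np.array([x*s,y*s,np.cos(t)])
    else: d=np.array([x,y,1.])
    d=T[:3,:3]@d;o=T[:3,3]
    return o+d*(z-o[2])/d[2]
E
python3 - <<'E'
from plant import r
from h import *
c=r.capture("top");im=c["color"];h=cv2.cvtColor(im,cv2.COLOR_RGB2HSV)
H,S,V=[h[:,:,i].astype(int) for i in range(3)]
def reg(m,box):
    x0,y0,x1,y1=box;k=np.zeros(m.shape,np.uint8);k[y0:y1,x0:x1]=m[y0:y1,x0:x1]
    n,l,s,ce=cv2.connectedComponentsWithStats(k);i=1+s[1:,4].argmax();return (l==i).astype(np.uint8)
def fit(m):
    cs,_=cv2.findContours(m,cv2.RETR_EXTERNAL,cv2.CHAIN_APPROX_NONE);ct=max(cs,key=cv2.contourArea)
    return cv2.fitEllipse(cv2.convexHull(ct)), cv2.minAreaRect(ct)
for n,p in dict(wood=(270,250),board=(211,232),pot=(222,222),grip=(238,226),plate=(293,150),cap=(320,145),ring=(365,232),lid=(403,216),tile=(150,170),mortar=(228,130)).items(): print(n,h[p[1],p[0]])
grey=(S<60)
for n,m,b,zs in [("plate",grey,(280,120,352,192),(.014,)),("ring",(V<50),(352,185,425,255),(.03,)),("tile",(H<9)&(S>120),(110,130,190,210),(.012,)),
  ("boardpot",(grey|(V<95)),(195,190,280,268),(.02,)),("pot",grey,(195,190,280,268),(.07,)),("grip",(S>120),(222,205,254,250),(.12,.134)),("tumbler",grey,(375,118,425,172),(.092,)),("mortar",(H>18)&(S>150),(203,118,252,168),(.062,)),("lid",grey&(V>140),(385,198,422,235),(.03+.085,))]:
    try:
        k=reg(m,b);e,q=fit(k);print(n,k.sum(),"ell",np.array(e[0]),np.array(e[1]),"rect",np.array(q[0]),q[1],q[2],[cast(c,e[0],z) for z in zs])
    except Exception as x: print(n,x)
cv2.imwrite("pics/crop.png",cv2.resize(im[110:275,195:440,::-1],None,fx=3.2,fy=3.2,interpolation=cv2.INTER_CUBIC))
E
```

```text
wood [ 16 145 149]
board [  9  20 126]
pot [106  34 180]
grip [ 13 168  91]
plate [108  25 154]
cap [105  17 147]
ring [12 26 50]
lid [ 17  39 118]
tile [ 11 167 145]
mortar [ 19 172  86]
plate 2551 ell [315.7754 154.6294] [55.8603 57.7735] rect [315.5 154.5] (55.0, 57.0) 90.0 [array([ 0.6659, -0.1248,  0.014 ])]
ring 511 ell [386.7758 221.9937] [51.1175 54.7992] rect [384.5318 222.905 ] (53.32817459106445, 46.00494384765625) 69.86369323730469 [array([ 0.4975, -0.2771,  0.03  ])]
tile attempt to get argmax of an empty sequence
boardpot 2645 ell [237.3374 231.1477] [58.6787 61.6779] rect [236.9306 229.419 ] (56.53527069091797, 58.33427047729492) 88.09085083007812 [array([0.4867, 0.0671, 0.02  ])]
pot 2062 ell [237.1481 228.0222] [53.2511 54.9966] rect [237.25 228.25] (53.03300857543945, 53.740108489990234) 45.0 [array([0.4898, 0.0648, 0.07  ])]
grip 219 ell [235.7651 225.6322] [ 9.9927 33.6484] rect [236. 226.] (7.155416965484619, 30.410520553588867) 26.56505012512207 [array([0.4907, 0.0649, 0.12  ]), array([0.4894, 0.0641, 0.134 ])]
tumbler 984 ell [396.2829 145.7297] [32.0665 41.5496] rect [395.1987 144.363 ] (30.781822204589844, 41.081443786621094) 69.44395446777344 [array([ 0.6602, -0.2913,  0.092 ])]
mortar 998 ell [227.4926 142.1624] [36.3813 36.6514] rect [227.4 141.7] (36.224300384521484, 35.77708435058594) 26.56505012512207 [array([0.6879, 0.0837, 0.062 ])]
lid 558 ell [402.8871 216.9686] [27.952  29.9102] rect [402.4001 216.8   ] (28.621667861938477, 27.72724151611328) 63.43495178222656 [array([ 0.4997, -0.2833,  0.115 ])]
```

View pics/crop.png

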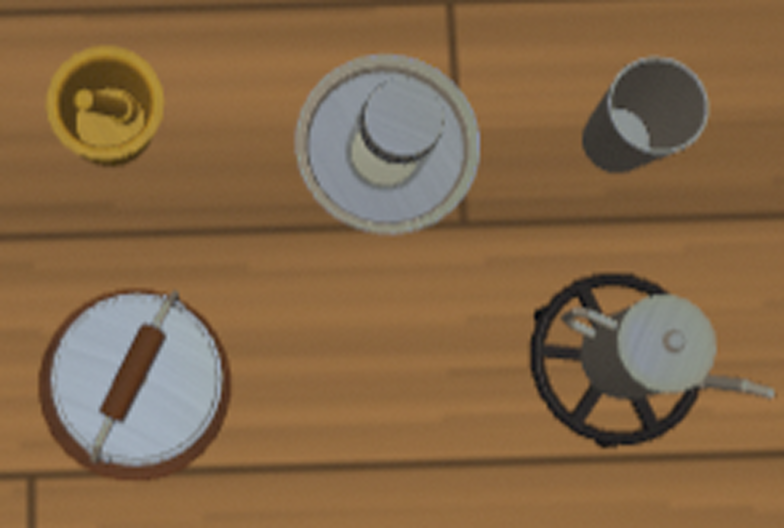

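The crop (3.2x, origin 195,110) shows the board at about (135,383), the grip running (160,328)-(110,418), the jar cap at (402,118), the lid knob at (673,341), the ring at (615,360) and the spout tip at (773,393).

```bash
python3 - <<'E'
from plant import r
from h import *
c=r.capture("top")
f=lambda x,y:(x/3.2+195-.5+.16,y/3.2+110-.5+.16)
for n,p,z in [("board",f(135,383),.02),("gripc",f(135,373),.13),("gA",f(160,328),.13),("gB",f(110,418),.13),("cap",f(402,118),.099),("jarbase",f(386,148),.02),("plate",f(388,144),.014),("ring",f(615,360),.03),("lid",f(667,343),.114),("knob",f(673,341),.132),("spout",f(773,393),.10),("handle",f(568,316),.09),("tumbler",f(660,104),.092),("tile",(151.5,169.5),.012),("ringtongs",(175,282),.01)]: print(n,cast(c,p,z))
im=c["color"];h=cv2.cvtColor(im,cv2.COLOR_RGB2HSV)
m=((h[:,:,0]<14)&(h[:,:,1]>155)&(h[:,:,2]>120)).astype(np.uint8);k=np.zeros_like(m);k[130:210,110:190]=m[130:210,110:190]
ct=max(cv2.findContours(k,0,1)[0],key=cv2.contourArea);q=cv2.minAreaRect(ct);print(q,cast(c,q[0],.012))
# cross-check by scene view: predicted pixels vs seen
s=r.capture("scene");T=np.linalg.inv(s["world_from_camera"])
for n,p in [("board",(.4875,.0675,.02)),("plate",(.666,-.125,.014)),("ring",(.4965,-.278,.03))]:
    q=T@np.r_[p,1];q=s["K"]@q[:3];print(n,q[:2]/q[2])
E
```

```text
board [0.4909 0.0681 0.02  ]
gripc [0.4885 0.0622 0.13  ]
gA [0.5169 0.0456 0.13  ]
gB [0.4605 0.0785 0.13  ]
cap [ 0.6609 -0.1221  0.099 ]
jarbase [ 0.6611 -0.1225  0.02  ]
plate [ 0.6658 -0.1251  0.014 ]
ring [ 0.4972 -0.2772  0.03  ]
lid [ 0.5    -0.2842  0.114 ]
knob [ 0.4994 -0.2814  0.132 ]
spout [ 0.4665 -0.3563  0.1   ]
handle [ 0.5225 -0.2281  0.09  ]
tumbler [ 0.668  -0.3023  0.092 ]
tile [0.6405 0.2705 0.012 ]
ringtongs [0.375  0.2125 0.01  ]
((150.143310546875, 168.98727416992188), (45.20304489135742, 46.444576263427734), 73.61045837402344) [0.6418 0.2738 0.012 ]
board [264.3197 198.828 ]
plate [179.1047 235.0056]
ring [147.7765 182.7132]
```

Call:
step_arm([
  {"xyz": [0, 0, 0], "delta_rot": [0, 0, 1]},
  {"xyz": [0, 0, 0], "delta_rot": [0, 0, 1]},
  {"xyz": [0, 0, 0], "delta_rot": [0, 0, 1]},
  {"xyz": [0, 0, 0], "delta_rot": [0, 0, 0.11]},
  {"xyz": [1, -1, 0], "delta_rot": [0, 0, 0]},
  {"xyz": [1, -1, 0], "delta_rot": [0, 0, 0]},
  {"xyz": [1, -1, 0], "delta_rot": [0, 0, 0]},
  {"xyz": [1, -1, 0], "delta_rot": [0, 0, 0]},
  {"xyz": [1, -1, 0], "delta_rot": [0, 0, 0]},
  {"xyz": [1, -1, 0], "delta_rot": [0, 0, 0]},
], fingers=1)

```text
clock: 1.5
tcp_pos: [0.3488, -0.461, 0.2226]
ee_rot: [-3.142, -0.004, -0.0]
contact_force: [0.6, 0.1, -0.2]
grip_width: 0.0873
finger_force: 0.0
```

Call:
step_arm([
  {"xyz": [0.92, -1, 0], "delta_rot": [0, 0, 0]},
  {"xyz": [0.92, -1, 0], "delta_rot": [0, 0, 0]},
  {"xyz": [0.92, -1, 0], "delta_rot": [0, 0, 0]},
  {"xyz": [0.92, -1, 0], "delta_rot": [0, 0, 0]},
  {"xyz": [0.92, -1, 0], "delta_rot": [0, 0, 0]},
  {"xyz": [0.92, -1, 0], "delta_rot": [0, 0, 0]},
  {"xyz": [0.92, -1, 0], "delta_rot": [0, 0, 0]},
  {"xyz": [0.92, -1, 0], "delta_rot": [0, 0, 0]},
])

```text
clock: 2.5
tcp_pos: [0.4958, -0.301, 0.2226]
ee_rot: [3.142, 0.004, 0.0]
contact_force: [0.0, -0.4, 0.2]
grip_width: 0.0868
finger_force: 0.0
```

Call:
step_arm([
  {"xyz": [0.92, -1, 0], "delta_rot": [0, 0, 0]},
  {"xyz": [0.92, -1, 0], "delta_rot": [0, 0, 0]},
  {"xyz": [0.92, -1, 0], "delta_rot": [0, 0, 0]},
  {"xyz": [0.92, -1, 0], "delta_rot": [0, 0, 0]},
  {"xyz": [0.92, -1, 0], "delta_rot": [0, 0, 0]},
  {"xyz": [0.92, -1, 0], "delta_rot": [0, 0, 0]},
  {"xyz": [0.92, -1, 0], "delta_rot": [0, 0, 0]},
  {"xyz": [0.92, -1, 0], "delta_rot": [0, 0, 0]},
  {"xyz": [0.92, -1, 0], "delta_rot": [0, 0, 0]},
  {"xyz": [0, 0, 0], "delta_rot": [0, 0, 0]},
])

```text
clock: 3.75
tcp_pos: [0.6616, -0.12, 0.2223]
ee_rot: [-3.141, -0.007, -0.0]
contact_force: [0.5, -0.4, 0.6]
grip_width: 0.0869
finger_force: 0.0
```

```bash
python3 - <<'E'
from plant import r
from h import *
c=r.capture("wrist");cv2.imwrite("pics/w1.png",c["color"][:,:,::-1]);print(c["K"],c["world_from_camera"],r.state()["tcp_pos"])
E
```

```text
[[297.3186   0.     252.2475]
 [  0.     297.3186 194.2199]
 [  0.       0.       1.    ]] [[ 0.0047 -0.9697 -0.2441  0.7277]
 [-1.     -0.0048 -0.0003 -0.1198]
 [-0.0009  0.2441 -0.9697  0.3841]
 [ 0.      0.      0.      1.    ]] [ 0.6608 -0.121   0.2222]
```

View pics/w1.png

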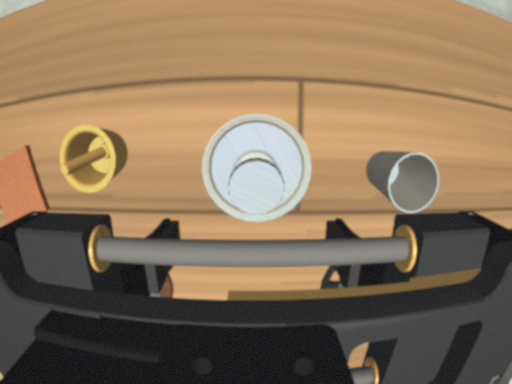

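The wrist view shows the jar cap centred at about (257,185) and the plate at (257,167).

```bash
python3 - <<'E'
from plant import r
from h import *
c=r.capture("wrist")
print(cast(c,(257,185),.099,1),cast(c,(256.5,167),.014,1),cast(c,(414,182),.092,1),cast(c,(93,158),.062,1))
E
```

```text
[ 0.6643 -0.1255  0.099 ] [ 0.6688 -0.1261  0.014 ] [ 0.6679 -0.301   0.092 ] [0.6899 0.0709 0.062 ]
```

Call:
step_arm([
  {"xyz": [0.1, 0.15, 0.9], "delta_rot": [0, 0, 0]},
  {"xyz": [0, 0, 1], "delta_rot": [0, 0, 0]},
  {"xyz": [0, 0, 1], "delta_rot": [0, 0, 0]},
  {"xyz": [0, 0, 1], "delta_rot": [0, 0, 0]},
  {"xyz": [0, 0, 1], "delta_rot": [0, 0, 0]},
  {"xyz": [0, 0, 1], "delta_rot": [0, 0, 0]},
  {"xyz": [0, 0, 1], "delta_rot": [0, 0, 0]},
  {"xyz": [0, 0, 1], "delta_rot": [0, 0, 0]},
  {"xyz": [0, 0, 1], "delta_rot": [0, 0, 0]},
  {"xyz": [0, 0, 0.4], "delta_rot": [0, 0, 0]},
])

```text
clock: 5.1
tcp_pos: [0.6618, -0.1242, 0.0346]
ee_rot: [-3.141, -0.001, 0.004]
contact_force: [-0.3, -0.3, -0.0]
grip_width: 0.0871
finger_force: 0.0
```

Call:
step_arm([
  {"xyz": [0, 0, 0], "delta_rot": [0, 0, 0]},
  {"xyz": [0, 0, 0], "delta_rot": [0, 0, 0]},
  {"xyz": [0, 0, 0], "delta_rot": [0, 0, 0]},
  {"xyz": [0, 0, 0], "delta_rot": [0, 0, 0]},
  {"xyz": [0, 0, 0], "delta_rot": [0, 0, 0]},
  {"xyz": [0, 0, 0], "delta_rot": [0, 0, 0]},
], fingers=0, force=25)

```text
clock: 5.85
tcp_pos: [0.6633, -0.1244, 0.0374]
ee_rot: [-3.142, -0.001, -0.002]
contact_force: [0.7, 2.3, 5.2]
grip_width: 0.0592
finger_force: 25.0
```

Call:
step_arm([
  {"xyz": [0, 0, -0.3], "delta_rot": [0, 0, 0]},
  {"xyz": [0, 0, -0.7], "delta_rot": [0, 0, 0]},
  {"xyz": [0, 0, -1], "delta_rot": [0, 0, 0]},
  {"xyz": [0, 0, -1], "delta_rot": [0, 0, 0]},
  {"xyz": [0, 0, -1], "delta_rot": [0, 0, 0]},
  {"xyz": [0, 0, -1], "delta_rot": [0, 0, 0]},
  {"xyz": [0, 0, -1], "delta_rot": [0, 0, 0]},
  {"xyz": [0, 0, -1], "delta_rot": [0, 0, 0]},
  {"xyz": [0, 0, -0.6], "delta_rot": [0, 0, 0]},
  {"xyz": [0, 0, -0.2], "delta_rot": [0, 0, 0]},
])

```text
clock: 7.1
tcp_pos: [0.6631, -0.1247, 0.194]
ee_rot: [3.141, 0.001, 0.003]
contact_force: [-0.4, 0.5, -2.9]
grip_width: 0.0594
finger_force: 25.0
```

Call:
step_arm([
  {"xyz": [0, -0.4, 0], "delta_rot": [0, 0, 0]},
  {"xyz": [0, -0.8, 0], "delta_rot": [0, 0, 0]},
  {"xyz": [0, -1, 0], "delta_rot": [0, 0, 0]},
  {"xyz": [0, -1, 0], "delta_rot": [0, 0, 0]},
  {"xyz": [0, -1, 0], "delta_rot": [0, 0, 0]},
  {"xyz": [0, -1, 0], "delta_rot": [0, 0, 0]},
  {"xyz": [0, -1, 0], "delta_rot": [0, 0, 0]},
  {"xyz": [0, -1, 0], "delta_rot": [0, 0, 0]},
  {"xyz": [0, -1, 0], "delta_rot": [0, 0, 0]},
  {"xyz": [0, -1, 0], "delta_rot": [0, 0, 0]},
])

```text
clock: 8.35
tcp_pos: [0.6627, 0.0608, 0.1926]
ee_rot: [-3.142, -0.001, -0.0]
contact_force: [0.2, 0.1, -3.2]
grip_width: 0.0596
finger_force: 25.0
```

Call:
step_arm([
  {"xyz": [-0.1, -1, 0], "delta_rot": [0, 0, 0]},
  {"xyz": [-0.1, -1, 0], "delta_rot": [0, 0, 0]},
  {"xyz": [-0.1, -1, 0], "delta_rot": [0, 0, 0]},
  {"xyz": [-0.1, -1, 0], "delta_rot": [0, 0, 0]},
  {"xyz": [-0.1, -1, 0], "delta_rot": [0, 0, 0]},
  {"xyz": [-0.2, -1, 0], "delta_rot": [0, 0, 0]},
  {"xyz": [-0.2, -1, 0], "delta_rot": [0, 0, 0]},
  {"xyz": [-0.1, -1, 0], "delta_rot": [0, 0, 0]},
  {"xyz": [-0.1, -1, 0], "delta_rot": [0, 0, 0]},
  {"xyz": [0, -0.6, 0], "delta_rot": [0, 0, 0]},
])

```text
clock: 9.6
tcp_pos: [0.6403, 0.253, 0.1925]
ee_rot: [-3.142, -0.003, -0.0]
contact_force: [-0.9, -0.7, -2.5]
grip_width: 0.0595
finger_force: 25.0
```

Call:
step_arm([
  {"xyz": [0, -0.5, 0.4], "delta_rot": [0, 0, 0]},
  {"xyz": [0, -0.4, 0.8], "delta_rot": [0, 0, 0]},
  {"xyz": [0, 0, 1], "delta_rot": [0, 0, 0]},
  {"xyz": [0, 0, 1], "delta_rot": [0, 0, 0]},
  {"xyz": [0, 0, 1], "delta_rot": [0, 0, 0]},
  {"xyz": [0, 0, 1], "delta_rot": [0, 0, 0]},
  {"xyz": [0, 0, 1], "delta_rot": [0, 0, 0]},
  {"xyz": [0, 0, 0.5], "delta_rot": [0, 0, 0]},
  {"xyz": [0, 0, 0.3], "delta_rot": [0, 0, 0]},
  {"xyz": [0, 0, 0], "delta_rot": [0, 0, 0]},
])

```text
clock: 10.85
tcp_pos: [0.6406, 0.2695, 0.0525]
ee_rot: [-3.142, -0.001, -0.0]
contact_force: [0.5, -0.6, -2.3]
grip_width: 0.0596
finger_force: 25.0
```

Call:
step_arm([
  {"xyz": [0, 0, 0.15], "delta_rot": [0, 0, 0]},
  {"xyz": [0, 0, 0.1], "delta_rot": [0, 0, 0]},
  {"xyz": [0, 0, 0.05], "delta_rot": [0, 0, 0]},
  {"xyz": [0, 0, 0], "delta_rot": [0, 0, 0]},
])

```text
clock: 11.35
tcp_pos: [0.6405, 0.2695, 0.0466]
ee_rot: [-3.142, -0.001, -0.0]
contact_force: [-0.4, -0.6, -3.4]
grip_width: 0.0595
finger_force: 25.0
```

Call:
step_arm([
  {"xyz": [0, 0, 0.05], "delta_rot": [0, 0, 0]},
  {"xyz": [0, 0, 0.05], "delta_rot": [0, 0, 0]},
  {"xyz": [0, 0, 0], "delta_rot": [0, 0, 0]},
])

```text
clock: 11.72
tcp_pos: [0.6406, 0.2695, 0.0465]
ee_rot: [-3.142, -0.001, -0.001]
contact_force: [-3.0, -1.3, 6.7]
grip_width: 0.0593
finger_force: 25.0
```

Call:
step_arm([
  {"xyz": [0, 0, 0], "delta_rot": [0, 0, 0]},
  {"xyz": [0, 0, 0], "delta_rot": [0, 0, 0]},
  {"xyz": [0, 0, -0.3], "delta_rot": [0, 0, 0]},
  {"xyz": [0, 0, -0.7], "delta_rot": [0, 0, 0]},
  {"xyz": [0, 0, -1], "delta_rot": [0, 0, 0]},
  {"xyz": [0, 0, -1], "delta_rot": [0, 0, 0]},
  {"xyz": [0, 0, -1], "delta_rot": [0, 0, 0]},
  {"xyz": [0, 0, -1], "delta_rot": [0, 0, 0]},
  {"xyz": [0, 0, -1], "delta_rot": [0, 0, 0]},
  {"xyz": [0, 0, -1], "delta_rot": [0, 0, 0]},
], fingers=1)

```text
clock: 12.98
tcp_pos: [0.6405, 0.2694, 0.1862]
ee_rot: [-3.142, -0.001, -0.001]
contact_force: [-0.0, -0.6, -0.5]
grip_width: 0.0866
finger_force: 0.0
```

Call:
step_arm([
  {"xyz": [0, 0, -1], "delta_rot": [0, 0, 0]},
  {"xyz": [-0.2, 1, -1], "delta_rot": [0, 0, 0]},
  {"xyz": [-0.2, 1, 0], "delta_rot": [0, 0, 0]},
  {"xyz": [-0.2, 1, 0], "delta_rot": [0, 0, 0]},
  {"xyz": [-0.2, 1, 0], "delta_rot": [0, 0, 0]},
  {"xyz": [-0.2, 1, 0], "delta_rot": [0, 0, 0]},
  {"xyz": [-0.2, 1, 0], "delta_rot": [0, 0, 0]},
  {"xyz": [-0.2, 1, 0], "delta_rot": [0, 0, 0]},
  {"xyz": [-0.2, 1, 0], "delta_rot": [0, 0, 0]},
  {"xyz": [-0.2, 1, 0], "delta_rot": [0, 0, 0]},
])

```text
clock: 14.22
tcp_pos: [0.6044, 0.0881, 0.2246]
ee_rot: [3.142, 0.001, 0.0]
contact_force: [-0.7, 0.4, -0.7]
grip_width: 0.0869
finger_force: 0.0
```

Call:
step_arm([
  {"xyz": [-0.2, 1, 0], "delta_rot": [0, 0, 0]},
  {"xyz": [-0.3, 1, 0], "delta_rot": [0, 0, 0]},
  {"xyz": [-0.3, 1, 0], "delta_rot": [0, 0, 0]},
  {"xyz": [-0.3, 1, 0], "delta_rot": [0, 0, 0]},
  {"xyz": [-0.3, 1, 0], "delta_rot": [0, 0, 0]},
  {"xyz": [-0.3, 1, 0], "delta_rot": [0, 0, 0]},
  {"xyz": [-0.3, 1, 0], "delta_rot": [0, 0, 0]},
  {"xyz": [-0.3, 1, 0], "delta_rot": [0, 0, 0]},
  {"xyz": [-0.3, 1, 0], "delta_rot": [0, 0, 0]},
  {"xyz": [-0.3, 1, 0], "delta_rot": [0, 0, 0]},
])

```text
clock: 15.48
tcp_pos: [0.5463, -0.1119, 0.2246]
ee_rot: [3.142, 0.001, 0.0]
contact_force: [-0.0, -0.4, 0.1]
grip_width: 0.0872
finger_force: 0.0
```

Call:
step_arm([
  {"xyz": [-0.3, 1, 0], "delta_rot": [0, 0, 0]},
  {"xyz": [-0.3, 1, 0], "delta_rot": [0, 0, 0]},
  {"xyz": [-0.3, 1, 0], "delta_rot": [0, 0, 0]},
  {"xyz": [-0.3, 1, 0], "delta_rot": [0, 0, 0]},
  {"xyz": [-0.3, 1, 0], "delta_rot": [0, 0, 0]},
  {"xyz": [-0.3, 1, 0], "delta_rot": [0, 0, 0]},
  {"xyz": [-0.3, 1, 0], "delta_rot": [0, 0, 0]},
  {"xyz": [-0.2, 1, 0], "delta_rot": [0, 0, 0]},
])

```text
clock: 16.48
tcp_pos: [0.5004, -0.272, 0.2245]
ee_rot: [-3.141, -0.001, 0.0]
contact_force: [0.7, -0.8, -0.3]
grip_width: 0.0869
finger_force: 0.0
```

Call:
step_arm([
  {"xyz": [0, 0, 0], "delta_rot": [0, 0, -0.96]},
  {"xyz": [0, 0, 0], "delta_rot": [0, 0, -0.96]},
  {"xyz": [0, 0, 0], "delta_rot": [0, 0, -0.96]},
  {"xyz": [0, 0, 0], "delta_rot": [0, 0, -0.96]},
  {"xyz": [0, 0, 0], "delta_rot": [0, 0, -0.96]},
  {"xyz": [0, 0, 0], "delta_rot": [0, 0, -0.96]},
  {"xyz": [0, 0, 0], "delta_rot": [0, 0, -0.96]},
  {"xyz": [0, 0, 0], "delta_rot": [0, 0, -0.96]},
  {"xyz": [0, 0, 0], "delta_rot": [0, 0, -0.96]},
  {"xyz": [0, 0, 0], "delta_rot": [0, 0, -0.96]},
])

```text
clock: 17.73
tcp_pos: [0.5009, -0.2713, 0.2245]
ee_rot: [2.631, 1.717, 0.0]
contact_force: [0.8, -0.8, -0.2]
grip_width: 0.0869
finger_force: 0.0
```

```bash
python3 - <<'E'
from plant import r
from h import *
for n in("wrist","top"):
    c=r.capture(n);np.save(n,c,allow_pickle=True);cv2.imwrite(f"pics/{n}2.png",c["color"][:,:,::-1])
s=r.state();print(s["tcp_pos"],s["ee_rot"],s["joint_pos"])
E
```

```text
[ 0.5008 -0.2713  0.2245] [2.6343 1.7116 0.    ] [-0.6926  0.4504  1.5719  0.      1.1192 -0.2741]
```

View pics/wrist2.png

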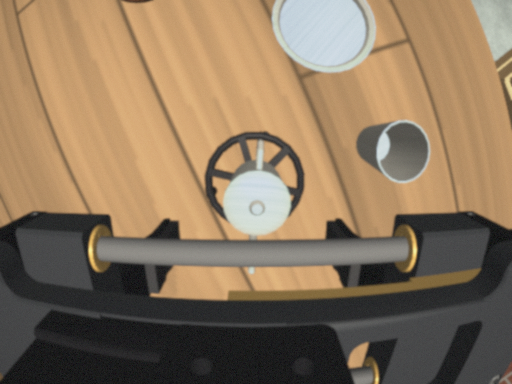

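The wrist view shows the ring at about (254,178), the knob at (257,208), the handle's outer end at (261,142) and the spout tip at (251,272).

```bash
python3 - <<'E'
from h import *
c=np.load("wrist.npy",allow_pickle=True).item()
for n,p,z in [("ring",(254.5,178.5),.03),("lid",(257,201.5),.114),("knob",(257,208),.132),("handle",(261,142),.085),("spout",(251,272),.11),("plate",(324,27),.014),("tumbler",(403,151),.092)]: print(n,cast(c,p,z,1))
E
```

```text
ring [ 0.5017 -0.2756  0.03  ]
lid [ 0.5009 -0.2816  0.114 ]
knob [ 0.5003 -0.2824  0.132 ]
handle [ 0.5268 -0.2337  0.085 ]
spout [ 0.4641 -0.3508  0.11  ]
plate [ 0.6617 -0.132   0.014 ]
tumbler [ 0.6664 -0.2998  0.092 ]
```

Call:
step_arm([
  {"xyz": [0, 0, 0], "delta_rot": [0, 0, 0.5]},
  {"xyz": [-0.5, 0.21, 0.6], "delta_rot": [0, 0, 0]},
  {"xyz": [0, 0, 1], "delta_rot": [0, 0, 0]},
  {"xyz": [0, 0, 1], "delta_rot": [0, 0, 0]},
  {"xyz": [0, 0, 1], "delta_rot": [0, 0, 0]},
  {"xyz": [0, 0, 1], "delta_rot": [0, 0, 0]},
  {"xyz": [0, 0, 1], "delta_rot": [0, 0, 0]},
  {"xyz": [0, 0, 1], "delta_rot": [0, 0, 0]},
  {"xyz": [0, 0, 1], "delta_rot": [0, 0, 0]},
  {"xyz": [0, 0, 0], "delta_rot": [0, 0, 0]},
])

```text
clock: 19.08
tcp_pos: [0.4986, -0.2813, 0.0704]
ee_rot: [-2.681, -1.629, 0.002]
contact_force: [0.3, 0.2, -0.2]
grip_width: 0.0871
finger_force: 0.0
```

Call:
step_arm([
  {"xyz": [0, 0, 0], "delta_rot": [0, 0, 0]},
  {"xyz": [0, 0, 0], "delta_rot": [0, 0, 0]},
  {"xyz": [0, 0, 0], "delta_rot": [0, 0, 0]},
  {"xyz": [0, 0, 0], "delta_rot": [0, 0, 0]},
  {"xyz": [0, 0, 0], "delta_rot": [0, 0, 0]},
  {"xyz": [0, 0, 0], "delta_rot": [0, 0, 0]},
], fingers=0, force=30)

```text
clock: 19.82
tcp_pos: [0.5007, -0.282, 0.0733]
ee_rot: [2.683, 1.631, 0.001]
contact_force: [1.0, -0.0, 4.8]
grip_width: 0.0627
finger_force: 30.0
```

Call:
step_arm([
  {"xyz": [0, 0, -0.3], "delta_rot": [0, 0, 0]},
  {"xyz": [0, 0, -0.7], "delta_rot": [0, 0, 0]},
  {"xyz": [0, 0, -1], "delta_rot": [0, 0, 0]},
  {"xyz": [0, 0, -1], "delta_rot": [0, 0, 0]},
  {"xyz": [0, 0, -0.6], "delta_rot": [0, 0, 0]},
  {"xyz": [0, 0, -0.4], "delta_rot": [0, 0, 0]},
  {"xyz": [0, 0, 0], "delta_rot": [0, 0, 0]},
])

```text
clock: 20.7
tcp_pos: [0.5001, -0.2815, 0.1529]
ee_rot: [2.684, 1.632, 0.0]
contact_force: [0.1, -0.6, -3.3]
grip_width: 0.0631
finger_force: 30.0
```

Call:
step_arm([
  {"xyz": [0.5, 0.18, 0], "delta_rot": [0, 0, 0]},
  {"xyz": [1, 0.35, 0], "delta_rot": [0, 0, 0]},
  {"xyz": [1, 0.35, 0], "delta_rot": [0, 0, 0]},
  {"xyz": [1, 0.35, 0], "delta_rot": [0, 0, 0]},
  {"xyz": [1, 0.35, 0], "delta_rot": [0, 0, 0]},
  {"xyz": [1, 0.35, 0], "delta_rot": [0, 0, 0]},
  {"xyz": [1, 0.35, 0], "delta_rot": [0, 0, 0]},
  {"xyz": [1, 0.35, 0], "delta_rot": [0, 0, 0]},
  {"xyz": [1, 0.35, 0], "delta_rot": [0, 0, 0]},
  {"xyz": [1, 0.35, 0], "delta_rot": [0, 0, 0]},
])

```text
clock: 21.95
tcp_pos: [0.6475, -0.1425, 0.1525]
ee_rot: [2.684, 1.632, -0.0]
contact_force: [0.1, 0.8, -3.2]
grip_width: 0.0631
finger_force: 30.0
```

Call:
step_arm([
  {"xyz": [0.8, 0.28, 0], "delta_rot": [0, 0, 0]},
  {"xyz": [0.45, 0.18, 0], "delta_rot": [0, 0, 0]},
  {"xyz": [0, 0, 0], "delta_rot": [0, 0, 0]},
  {"xyz": [0, 0, 0], "delta_rot": [0, 0, 0]},
])

```text
clock: 22.45
tcp_pos: [0.6657, -0.1259, 0.1524]
ee_rot: [-2.684, -1.631, 0.001]
contact_force: [0.4, 0.0, -3.0]
grip_width: 0.0626
finger_force: 30.0
```

```bash
python3 - <<'E'
from plant import r
from h import *
c=r.capture("wrist");np.save("wrist",c,allow_pickle=True);cv2.imwrite(f"pics/wrist3.png",c["color"][:,:,::-1])
s=r.state();print(s["tcp_pos"],s["ee_rot"],s["contact_force"])
E
```

```text
[ 0.6656 -0.126   0.1525] [-2.6846 -1.631   0.0011] [ 0.0029  0.0476 -2.1253]
```

View pics/wrist3.png

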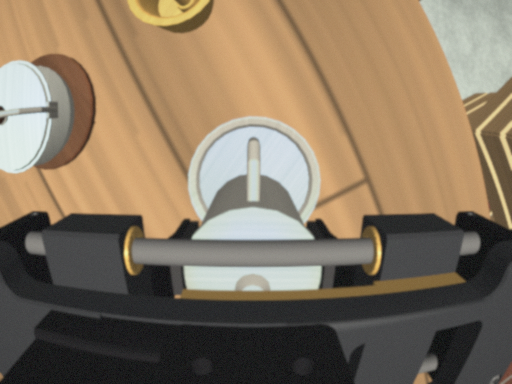

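The wrist view shows the plate rim spanning u 187-321 with its top at v 117, and the can's axis at u≈253, so the can is centred sideways.

```bash
python3 - <<'E'
from h import *
c=np.load("wrist.npy",allow_pickle=True).item()
a=[cast(c,p,.014,1)[:2] for p in [(254,117),(187,178),(321,178),(203,133),(304,133)]]
A=np.array([[2*x,2*y,1] for x,y in a]);b=np.array([x*x+y*y for x,y in a]);s=np.linalg.lstsq(A,b,rcond=None)[0];print(s[:2],np.sqrt(s[2]+s[0]**2+s[1]**2))
E
```

```text
[ 0.668  -0.1241] 0.07080172418595178
```

Call:
step_arm([
  {"xyz": [0, 0, 0.4], "delta_rot": [0, 0, 0]},
  {"xyz": [0, 0, 0.8], "delta_rot": [0, 0, 0]},
  {"xyz": [0, 0, 1], "delta_rot": [0, 0, 0]},
  {"xyz": [0, 0, 1], "delta_rot": [0, 0, 0]},
  {"xyz": [0, 0, 1], "delta_rot": [0, 0, 0]},
  {"xyz": [0, 0, 0.5], "delta_rot": [0, 0, 0]},
  {"xyz": [0, 0, 0.2], "delta_rot": [0, 0, 0]},
  {"xyz": [0, 0, 0], "delta_rot": [0, 0, 0]},
])

```text
clock: 23.5
tcp_pos: [0.6665, -0.1255, 0.0546]
ee_rot: [2.684, 1.632, 0.0]
contact_force: [0.7, -0.3, -3.7]
grip_width: 0.0627
finger_force: 30.0
```

Good. Lower gently to contact.

Call:
step_arm([
  {"xyz": [0, 0, 0.15], "delta_rot": [0, 0, 0]},
  {"xyz": [0, 0, 0.1], "delta_rot": [0, 0, 0]},
  {"xyz": [0, 0, 0.1], "delta_rot": [0, 0, 0]},
  {"xyz": [0, 0, 0.1], "delta_rot": [0, 0, 0]},
  {"xyz": [0, 0, 0], "delta_rot": [0, 0, 0]},
])

```text
clock: 24.12
tcp_pos: [0.6663, -0.1254, 0.0463]
ee_rot: [2.684, 1.632, 0.0]
contact_force: [-1.4, 0.8, 2.1]
grip_width: 0.063
finger_force: 30.0
```

Call:
step_arm([
  {"xyz": [0, 0, 0], "delta_rot": [0, 0, 0]},
  {"xyz": [0, 0, 0], "delta_rot": [0, 0, 0]},
  {"xyz": [0, 0, -0.3], "delta_rot": [0, 0, 0]},
  {"xyz": [0, 0, -0.7], "delta_rot": [0, 0, 0]},
  {"xyz": [0, 0, -1], "delta_rot": [0, 0, 0]},
  {"xyz": [0, 0, -1], "delta_rot": [0, 0, 0]},
  {"xyz": [0, 0, -1], "delta_rot": [0, 0, 0]},
  {"xyz": [0, 0, -1], "delta_rot": [0, 0, 0]},
  {"xyz": [0, 0, -1], "delta_rot": [0, 0, 0]},
  {"xyz": [0, 0, -1], "delta_rot": [0, 0, 0]},
], fingers=1)

```text
clock: 25.38
tcp_pos: [0.6663, -0.1254, 0.1875]
ee_rot: [2.684, 1.632, 0.001]
contact_force: [0.7, 0.0, -0.2]
grip_width: 0.0871
finger_force: 0.0
```

Call:
step_arm([
  {"xyz": [0, 0, -1], "delta_rot": [0, 0, 0]},
  {"xyz": [0, 0, -1], "delta_rot": [0, 0, 0]},
  {"xyz": [0.35, -1, 0], "delta_rot": [0, 0, 0]},
  {"xyz": [0.35, -1, 0], "delta_rot": [0, 0, 0]},
  {"xyz": [0.35, -1, 0], "delta_rot": [0, 0, 0]},
  {"xyz": [0.35, -1, 0], "delta_rot": [0, 0, 0]},
  {"xyz": [0.35, -1, 0], "delta_rot": [0, 0, 0]},
  {"xyz": [0.35, -1, 0], "delta_rot": [0, 0, 0]},
  {"xyz": [0.35, -1, 0], "delta_rot": [0, 0, 0]},
  {"xyz": [0.35, -1, 0], "delta_rot": [0, 0, 0]},
])

```text
clock: 26.62
tcp_pos: [0.5495, -0.0015, 0.2266]
ee_rot: [2.684, 1.632, 0.002]
contact_force: [0.7, 0.2, -0.7]
grip_width: 0.0871
finger_force: 0.0
```

Call:
step_arm([
  {"xyz": [0.35, -1, 0], "delta_rot": [0, 0, 0]},
  {"xyz": [0.35, -1, 0], "delta_rot": [0, 0, 0]},
  {"xyz": [0.35, -1, 0], "delta_rot": [0, 0, 0]},
  {"xyz": [0.4, -1, 0], "delta_rot": [0, 0, 0]},
  {"xyz": [0, 0, 0], "delta_rot": [0, 0, 0.96]},
  {"xyz": [0, 0, 0], "delta_rot": [0, 0, 0.96]},
  {"xyz": [0, 0, 0], "delta_rot": [0, 0, 0.96]},
  {"xyz": [0, 0, 0], "delta_rot": [0, 0, 0.96]},
  {"xyz": [0, 0, 0], "delta_rot": [0, 0, 0.96]},
  {"xyz": [0, 0, 0], "delta_rot": [0, 0, 0.96]},
])

```text
clock: 27.88
tcp_pos: [0.4918, 0.0611, 0.2255]
ee_rot: [-3.08, -0.621, 0.0]
contact_force: [-0.2, -0.1, 0.5]
grip_width: 0.0868
finger_force: 0.0
```

Call:
step_arm([
  {"xyz": [0, 0, 0], "delta_rot": [0, 0, 0.96]},
  {"xyz": [0, 0, 0], "delta_rot": [0, 0, 0.96]},
  {"xyz": [0, 0, 0], "delta_rot": [0, 0, 0.96]},
  {"xyz": [0, 0, 0], "delta_rot": [0, 0, 0.96]},
  {"xyz": [0, 0, 0], "delta_rot": [0, 0, 0.96]},
  {"xyz": [0, 0, 0], "delta_rot": [0, 0, 0.96]},
  {"xyz": [0, 0, 0], "delta_rot": [0, 0, 0.96]},
  {"xyz": [0, 0, 0], "delta_rot": [0, 0, 0.96]},
  {"xyz": [0, 0, 0], "delta_rot": [0, 0, 0]},
])

```text
clock: 29.0
tcp_pos: [0.4919, 0.061, 0.2255]
ee_rot: [-3.037, 0.805, 0.0]
contact_force: [1.0, 0.1, 0.2]
grip_width: 0.087
finger_force: 0.0
```

```bash
python3 - <<'E'
from plant import r
from h import *
for n in("wrist","top"):
    c=r.capture(n);np.save(n,c,allow_pickle=True);cv2.imwrite(f"pics/{n}4.png",c["color"][:,:,::-1])
s=r.state();print(s["tcp_pos"],s["ee_rot"],s["joint_pos"])
E
```

```text
[0.492  0.0608 0.2255] [-3.0368  0.8047  0.0001] [-0.1028  0.3504  1.7469  0.      1.0444  1.986 ]
```

View pics/wrist4.png

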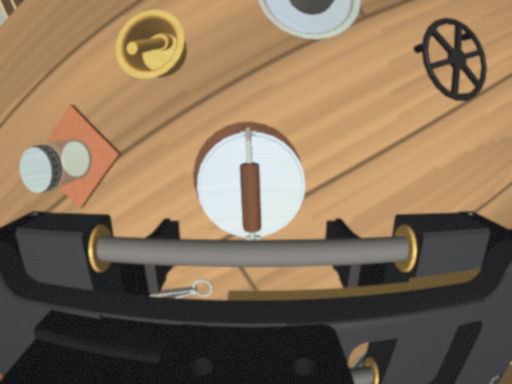

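View pics/top4.png

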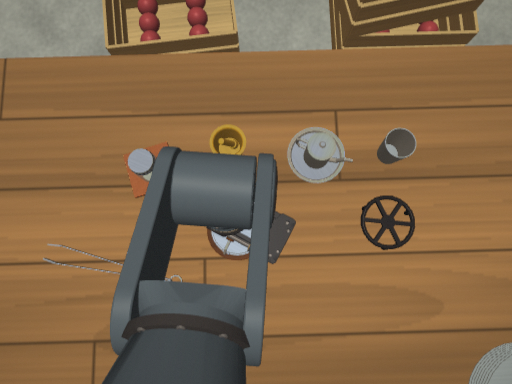

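The wrist view shows the grip from (250,163) to (252,231), aligned with the tool's x. The top view shows the now bare stand with its hub at about (388,222) and the can upright on the plate with its knob at (321,146).

```bash
python3 - <<'E'
from h import *
c=np.load("wrist.npy",allow_pickle=True).item();t=np.load("top.npy",allow_pickle=True).item()
for z in(.125,.134): print("grip",cast(c,(251,197),z,1))
print("gripends",cast(c,(250,163),.134,1)-cast(c,(252,231),.134,1))
h=cv2.cvtColor(t["color"],cv2.COLOR_RGB2HSV);k=np.zeros((384,512),np.uint8);k[185:256,350:425]=(h[185:256,350:425,2]<70)
ct=max(cv2.findContours(k,0,1)[0],key=cv2.contourArea);e=cv2.fitEllipse(cv2.convexHull(ct));print(e,cast(t,e[0],.03),cast(t,(388,222),.03))
print("canknob",cast(t,(321,146),.105),"stand hub wrist",cast(c,(457.5,58.5),.03,1))
E
```

```text
grip [0.4901 0.0633 0.125 ]
grip [0.4921 0.0621 0.134 ]
gripends [ 0.0549 -0.0294  0.    ]
((387.1275634765625, 221.84878540039062), (51.808738708496094, 55.32734298706055), 131.99754333496094) [ 0.4979 -0.2779  0.03  ] [ 0.4974 -0.2799  0.03  ]
canknob [ 0.6603 -0.1227  0.105 ] stand hub wrist [ 0.4991 -0.2774  0.03  ]
```

Call:
step_arm([
  {"xyz": [-0.09, -0.06, 0.5], "delta_rot": [0, 0, 0]},
  {"xyz": [0, 0, 1], "delta_rot": [0, 0, 0]},
  {"xyz": [0, 0, 1], "delta_rot": [0, 0, 0]},
  {"xyz": [0, 0, 1], "delta_rot": [0, 0, 0]},
  {"xyz": [0, 0, 1], "delta_rot": [0, 0, 0]},
  {"xyz": [0, 0, 0.9], "delta_rot": [0, 0, 0]},
  {"xyz": [0, 0, 0.45], "delta_rot": [0, 0, 0]},
  {"xyz": [0, 0, 0], "delta_rot": [0, 0, 0]},
])

```text
clock: 30.1
tcp_pos: [0.4908, 0.0625, 0.1078]
ee_rot: [3.036, -0.808, -0.003]
contact_force: [0.6, 0.4, 0.7]
grip_width: 0.0869
finger_force: 0.0
```

Call:
step_arm([
  {"xyz": [0, 0, 0], "delta_rot": [0, 0, 0]},
  {"xyz": [0, 0, 0], "delta_rot": [0, 0, 0]},
  {"xyz": [0, 0, 0], "delta_rot": [0, 0, 0]},
  {"xyz": [0, 0, 0], "delta_rot": [0, 0, 0]},
  {"xyz": [0, 0, 0], "delta_rot": [0, 0, 0]},
  {"xyz": [0, 0, 0], "delta_rot": [0, 0, 0]},
  {"xyz": [0, 0, 0], "delta_rot": [0, 0, 0]},
  {"xyz": [0, 0, 0], "delta_rot": [0, 0, 0]},
], fingers=0, force=45)

```text
clock: 31.1
tcp_pos: [0.4916, 0.0625, 0.1085]
ee_rot: [-3.036, 0.808, -0.001]
contact_force: [-0.0, -0.2, -2.2]
grip_width: 0.0165
finger_force: 44.7
```

Call:
step_arm([
  {"xyz": [0, 0, -0.2], "delta_rot": [0, 0, 0]},
  {"xyz": [0, 0, -0.5], "delta_rot": [0, 0, 0]},
  {"xyz": [0, 0, -0.8], "delta_rot": [0, 0, 0]},
  {"xyz": [0, 0, -1], "delta_rot": [0, 0, 0]},
  {"xyz": [0, 0, -1], "delta_rot": [0, 0, 0]},
  {"xyz": [0, 0, -0.7], "delta_rot": [0, 0, 0]},
  {"xyz": [0, 0, -0.3], "delta_rot": [0, 0, 0]},
  {"xyz": [0, 0, 0], "delta_rot": [0, 0, 0]},
])

```text
clock: 32.1
tcp_pos: [0.4912, 0.0624, 0.1987]
ee_rot: [-3.036, 0.808, -0.0]
contact_force: [-0.7, 0.0, -4.1]
grip_width: 0.0167
finger_force: 44.7
```

Call:
step_arm([
  {"xyz": [0.18, 0.3, 0], "delta_rot": [0, 0, 0]},
  {"xyz": [0.42, 0.7, 0], "delta_rot": [0, 0, 0]},
  {"xyz": [0.6, 1, 0], "delta_rot": [0, 0, 0]},
  {"xyz": [0.6, 1, 0], "delta_rot": [0, 0, 0]},
  {"xyz": [0.6, 1, 0], "delta_rot": [0, 0, 0]},
  {"xyz": [0.6, 1, 0], "delta_rot": [0, 0, 0]},
  {"xyz": [0.6, 1, 0], "delta_rot": [0, 0, 0]},
  {"xyz": [0.6, 1, 0], "delta_rot": [0, 0, 0]},
  {"xyz": [0.6, 1, 0], "delta_rot": [0, 0, 0]},
  {"xyz": [0.6, 1, 0], "delta_rot": [0, 0, 0]},
])

```text
clock: 33.35
tcp_pos: [0.4949, -0.1494, 0.198]
ee_rot: [3.035, -0.809, -0.001]
contact_force: [-0.0, 0.1, -3.6]
grip_width: 0.0167
finger_force: 44.7
```

Call:
step_arm([
  {"xyz": [0.6, 1, 0], "delta_rot": [0, 0, 0]},
  {"xyz": [0.6, 1, 0], "delta_rot": [0, 0, 0]},
  {"xyz": [0.6, 1, 0], "delta_rot": [0, 0, 0]},
  {"xyz": [0.6, 1, 0], "delta_rot": [0, 0, 0]},
  {"xyz": [0.5, 1, 0], "delta_rot": [0, 0, 0]},
  {"xyz": [0.24, 0.4, 0], "delta_rot": [0, 0, 0]},
  {"xyz": [0.17, 0.23, 0], "delta_rot": [0, 0, 0]},
  {"xyz": [0, 0, 0], "delta_rot": [0, 0, 0]},
  {"xyz": [0, 0, 0], "delta_rot": [0, 0, 0]},
])

```text
clock: 34.48
tcp_pos: [0.4969, -0.2772, 0.1985]
ee_rot: [-3.036, 0.807, 0.001]
contact_force: [-0.2, 1.0, -4.0]
grip_width: 0.0167
finger_force: 44.7
```

```bash
python3 - <<'E'
from plant import r
from h import *
for n in("scene","wrist"):
    c=r.capture(n);np.save(n,c,allow_pickle=True);cv2.imwrite(f"pics/{n}5.png",c["color"][:,:,::-1])
a=[cv2.imread(f"pics/{n}5.png") for n in("scene","wrist")]
cv2.imwrite("pics/both5.png",cv2.resize(np.hstack([a[0][60:300,50:350],a[1][60:300,106:406]]),None,fx=1.3,fy=1.3))
s=r.state();print(s["tcp_pos"],s["ee_rot"],s["contact_force"],s["wrist_torque"])
E
```

```text
[ 0.497  -0.2773  0.1986] [-3.036   0.8065  0.0005] [ 0.3494 -0.0915 -4.1137] [0.0597 0.0091 0.0016]
```

View pics/both5.png

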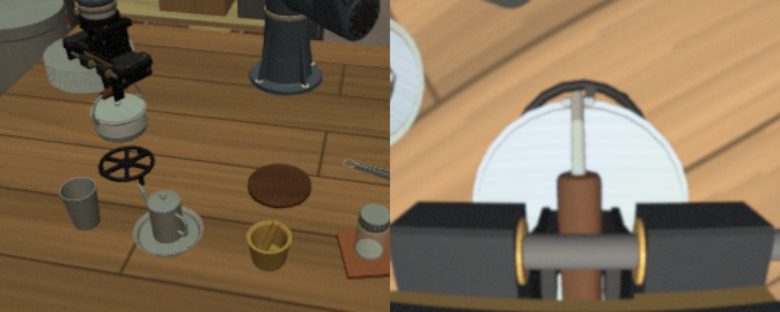

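The pot hangs level over the stand, centred sideways on the ring (pot at u≈580, ring at u≈584). The board is now bare. Lowering.

Call:
step_arm([
  {"xyz": [0, 0, 0.4], "delta_rot": [0, 0, 0]},
  {"xyz": [0, 0, 0.8], "delta_rot": [0, 0, 0]},
  {"xyz": [0, 0, 1], "delta_rot": [0, 0, 0]},
  {"xyz": [0, 0, 0.8], "delta_rot": [0, 0, 0]},
  {"xyz": [0, 0, 0.4], "delta_rot": [0, 0, 0]},
  {"xyz": [0, 0, 0.2], "delta_rot": [0, 0, 0]},
  {"xyz": [0, 0, 0.1], "delta_rot": [0, 0, 0]},
  {"xyz": [0, 0, 0.1], "delta_rot": [0, 0, 0]},
  {"xyz": [0, 0, 0.05], "delta_rot": [0, 0, 0]},
  {"xyz": [0, 0, 0], "delta_rot": [0, 0, 0]},
])

```text
clock: 35.83
tcp_pos: [0.4971, -0.2782, 0.1217]
ee_rot: [3.036, -0.808, 0.001]
contact_force: [-0.3, 1.3, -4.6]
grip_width: 0.0167
finger_force: 44.7
```

Call:
step_arm([
  {"xyz": [0, 0, 0.1], "delta_rot": [0, 0, 0]},
  {"xyz": [0, 0, 0.1], "delta_rot": [0, 0, 0]},
  {"xyz": [0, 0, 0.05], "delta_rot": [0, 0, 0]},
  {"xyz": [0, 0, 0], "delta_rot": [0, 0, 0]},
])

```text
clock: 36.33
tcp_pos: [0.4974, -0.2782, 0.1184]
ee_rot: [3.035, -0.808, 0.002]
contact_force: [-1.7, 3.3, 6.9]
grip_width: 0.0164
finger_force: 44.7
```

Call:
step_arm([
  {"xyz": [0, 0, 0], "delta_rot": [0, 0, 0]},
  {"xyz": [0, 0, 0], "delta_rot": [0, 0, 0]},
  {"xyz": [0, 0, 0], "delta_rot": [0, 0, 0]},
  {"xyz": [0, 0, -0.3], "delta_rot": [0, 0, 0]},
  {"xyz": [0, 0, -0.7], "delta_rot": [0, 0, 0]},
  {"xyz": [0, 0, -1], "delta_rot": [0, 0, 0]},
  {"xyz": [0, 0, -1], "delta_rot": [0, 0, 0]},
  {"xyz": [0, 0, -1], "delta_rot": [0, 0, 0]},
  {"xyz": [0, 0, -1], "delta_rot": [0, 0, 0]},
  {"xyz": [0, 0, -0.5], "delta_rot": [0, 0, 0]},
], fingers=1)

```text
clock: 37.58
tcp_pos: [0.4976, -0.2786, 0.2286]
ee_rot: [3.035, -0.808, 0.005]
contact_force: [0.4, 0.0, -0.6]
grip_width: 0.0868
finger_force: 0.0
```

Call:
step_arm([
  {"xyz": [-0.27, -1, 0], "delta_rot": [0, 0, 0]},
  {"xyz": [-0.27, -1, 0], "delta_rot": [0, 0, 0]},
  {"xyz": [-0.27, -1, 0], "delta_rot": [0, 0, 0]},
  {"xyz": [-0.27, -1, 0], "delta_rot": [0, 0, 0]},
  {"xyz": [-0.27, -1, 0], "delta_rot": [0, 0, 0]},
  {"xyz": [-0.27, -1, 0], "delta_rot": [0, 0, 0]},
  {"xyz": [-0.27, -1, 0], "delta_rot": [0, 0, 0]},
  {"xyz": [-0.27, -1, 0], "delta_rot": [0, 0, 0]},
  {"xyz": [-0.27, -1, 0], "delta_rot": [0, 0, 0]},
  {"xyz": [-0.27, -1, 0], "delta_rot": [0, 0, 0]},
])

```text
clock: 38.83
tcp_pos: [0.5499, -0.0764, 0.2266]
ee_rot: [-3.036, 0.808, -0.0]
contact_force: [-0.5, -0.5, 0.3]
grip_width: 0.087
finger_force: 0.0
```

Call:
step_arm([
  {"xyz": [-0.27, -1, 0], "delta_rot": [0, 0, 0]},
  {"xyz": [-0.27, -1, 0], "delta_rot": [0, 0, 0]},
  {"xyz": [-0.27, -1, 0], "delta_rot": [0, 0, 0]},
  {"xyz": [-0.27, -1, 0], "delta_rot": [0, 0, 0]},
  {"xyz": [-0.27, -1, 0], "delta_rot": [0, 0, 0]},
  {"xyz": [-0.27, -1, 0], "delta_rot": [0, 0, 0]},
  {"xyz": [-0.27, -1, 0], "delta_rot": [0, 0, 0]},
  {"xyz": [-0.27, -1, 0], "delta_rot": [0, 0, 0]},
  {"xyz": [-0.27, -1, 0], "delta_rot": [0, 0, 0]},
  {"xyz": [-0.27, -1, 0], "delta_rot": [0, 0, 0]},
])

```text
clock: 40.08
tcp_pos: [0.6025, 0.124, 0.2265]
ee_rot: [3.036, -0.808, 0.0]
contact_force: [0.2, 0.5, 0.2]
grip_width: 0.0871
finger_force: 0.0
```

Call:
step_arm([
  {"xyz": [-0.27, -1, 0], "delta_rot": [0, 0, 0]},
  {"xyz": [-0.27, -1, 0], "delta_rot": [0, 0, 0]},
  {"xyz": [-0.27, -1, 0], "delta_rot": [0, 0, 0]},
  {"xyz": [-0.27, -1, 0], "delta_rot": [0, 0, 0]},
  {"xyz": [-0.27, -1, 0], "delta_rot": [0, 0, 0]},
  {"xyz": [-0.27, -1, 0], "delta_rot": [0, 0, 0]},
  {"xyz": [-0.27, -1, 0], "delta_rot": [0, 0, 0]},
  {"xyz": [-0.1, -0.3, 0], "delta_rot": [0, 0, 0]},
  {"xyz": [0, 0, 0], "delta_rot": [0, 0, 0]},
])

```text
clock: 41.2
tcp_pos: [0.64, 0.2695, 0.2263]
ee_rot: [3.036, -0.807, -0.0]
contact_force: [-0.0, -0.0, -0.4]
grip_width: 0.087
finger_force: 0.0
```

```bash
python3 - <<'E'
from plant import r
from h import *
a=[]
for n in("wrist","top"):
    c=r.capture(n);np.save(n,c,allow_pickle=True);a.append(c["color"][:,:,::-1])
cv2.imwrite("pics/both6.png",cv2.resize(np.hstack([a[0][60:300,106:406],a[1][90:330,195:495]]),None,fx=1.3,fy=1.3))
s=r.state();print(s["tcp_pos"],s["ee_rot"],s["joint_pos"])
E
```

```text
[0.64   0.2686 0.2265] [ 3.0351 -0.8084 -0.0005] [ 0.2369  0.6209  1.2375 -0.0004  1.2838  2.3284]
```

View pics/both6.png

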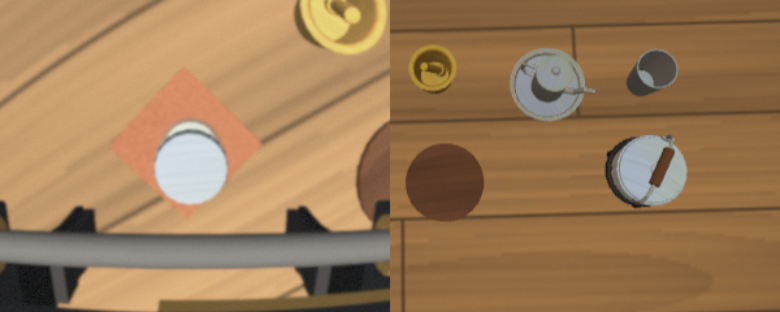

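The jar cap at wrist (253,188) sits between the fingers. The top view shows the degchi on the stand, the can on the plate and the bare board around (238,230).

```bash
python3 - <<'E'
from h import *
t=np.load("top.npy",allow_pickle=True).item();c=np.load("wrist.npy",allow_pickle=True).item()
h=cv2.cvtColor(t["color"],cv2.COLOR_RGB2HSV);k=np.zeros((384,512),np.uint8);k[190:270,195:280]=(h[190:270,195:280,2]<112)
k=cv2.morphologyEx(k,cv2.MORPH_OPEN,np.ones((5,5)))
ct=max(cv2.findContours(k,0,1)[0],key=cv2.contourArea);e=cv2.fitEllipse(cv2.convexHull(ct));print(e,cast(t,e[0],.02),cast(t,e[0],.015))
f=lambda x,y:(x/1.3+195,y/1.3+90)
print("jar",cast(c,(253,187.7),.108,1),"grip",cast(t,f(662,167-0) if 0 else ((662-390)/1.3+195,167/1.3+90),.142),"knob",cast(t,((555.5-390)/1.3+195,71/1.3+90),.105))
E
```

```text
((236.7021484375, 230.38031005859375), (59.578426361083984, 60.08807373046875), 26.418975830078125) [0.4885 0.0685 0.02  ] [0.4889 0.0688 0.015 ]
jar [0.6413 0.2678 0.108 ] grip [ 0.4939 -0.2757  0.142 ] knob [ 0.6633 -0.1257  0.105 ]
```

Call:
step_arm([
  {"xyz": [0, 0, 1], "delta_rot": [0, 0, 0]},
  {"xyz": [0, 0, 1], "delta_rot": [0, 0, 0]},
  {"xyz": [0, 0, 1], "delta_rot": [0, 0, 0]},
  {"xyz": [0, 0, 1], "delta_rot": [0, 0, 0]},
  {"xyz": [0, 0, 1], "delta_rot": [0, 0, 0]},
  {"xyz": [0, 0, 1], "delta_rot": [0, 0, 0]},
  {"xyz": [0, 0, 1], "delta_rot": [0, 0, 0]},
  {"xyz": [0, 0, 1], "delta_rot": [0, 0, 0]},
  {"xyz": [0, 0, 0.6], "delta_rot": [0, 0, 0]},
  {"xyz": [0, 0, 0.4], "delta_rot": [0, 0, 0]},
])

```text
clock: 42.55
tcp_pos: [0.64, 0.2692, 0.0456]
ee_rot: [3.036, -0.808, -0.001]
contact_force: [-0.8, -0.3, -0.5]
grip_width: 0.0868
finger_force: 0.0
```

Call:
step_arm([
  {"xyz": [0, 0, 0], "delta_rot": [0, 0, 0]},
  {"xyz": [0, 0, 0], "delta_rot": [0, 0, 0]},
  {"xyz": [0, 0, 0], "delta_rot": [0, 0, 0]},
  {"xyz": [0, 0, 0], "delta_rot": [0, 0, 0]},
  {"xyz": [0, 0, 0], "delta_rot": [0, 0, 0]},
  {"xyz": [0, 0, 0], "delta_rot": [0, 0, 0]},
  {"xyz": [0, 0, 0], "delta_rot": [0, 0, 0]},
], fingers=0, force=25)

```text
clock: 43.42
tcp_pos: [0.6405, 0.2691, 0.0473]
ee_rot: [-3.036, 0.808, -0.001]
contact_force: [-0.8, -0.1, 5.0]
grip_width: 0.0589
finger_force: 25.0
```

Call:
step_arm([
  {"xyz": [0, 0, -0.3], "delta_rot": [0, 0, 0]},
  {"xyz": [0, 0, -0.7], "delta_rot": [0, 0, 0]},
  {"xyz": [0, 0, -1], "delta_rot": [0, 0, 0]},
  {"xyz": [0, 0, -1], "delta_rot": [0, 0, 0]},
  {"xyz": [0, 0, -0.7], "delta_rot": [0, 0, 0]},
  {"xyz": [0, 0, -0.3], "delta_rot": [0, 0, 0]},
])

```text
clock: 44.18
tcp_pos: [0.6409, 0.2693, 0.1285]
ee_rot: [-3.035, 0.808, -0.004]
contact_force: [-0.6, 1.2, -3.2]
grip_width: 0.059
finger_force: 25.0
```

Call:
step_arm([
  {"xyz": [0, 0.3, 0], "delta_rot": [0, 0, 0]},
  {"xyz": [-0.1, 0.7, 0], "delta_rot": [0, 0, 0]},
  {"xyz": [-0.12, 1, 0], "delta_rot": [0, 0, 0]},
  {"xyz": [-0.12, 1, 0], "delta_rot": [0, 0, 0]},
  {"xyz": [-0.12, 1, 0], "delta_rot": [0, 0, 0]},
  {"xyz": [-0.12, 1, 0], "delta_rot": [0, 0, 0]},
  {"xyz": [-0.12, 1, 0], "delta_rot": [0, 0, 0]},
  {"xyz": [-0.12, 1, 0], "delta_rot": [0, 0, 0]},
  {"xyz": [-0.12, 1, 0], "delta_rot": [0, 0, 0]},
  {"xyz": [-0.12, 1, 0], "delta_rot": [0, 0, 0]},
])

```text
clock: 45.42
tcp_pos: [0.5304, 0.1223, 0.126]
ee_rot: [3.035, -0.808, -0.003]
contact_force: [-0.9, -0.3, -2.2]
grip_width: 0.0593
finger_force: 25.0
```

Call:
step_arm([
  {"xyz": [-0.12, 1, 0], "delta_rot": [0, 0, 0]},
  {"xyz": [-0.12, 1, 0], "delta_rot": [0, 0, 0]},
  {"xyz": [-0.12, 0.8, 0], "delta_rot": [0, 0, 0]},
  {"xyz": [-0.1, 0.5, 0], "delta_rot": [0, 0, 0]},
  {"xyz": [0, 0.18, 0], "delta_rot": [0, 0, 0]},
  {"xyz": [0, 0, 0], "delta_rot": [0, 0, 0]},
])

```text
clock: 46.18
tcp_pos: [0.4901, 0.0676, 0.1266]
ee_rot: [-3.036, 0.808, -0.001]
contact_force: [0.5, -0.3, -3.2]
grip_width: 0.0593
finger_force: 25.0
```

Call:
step_arm([
  {"xyz": [0, 0, 0.4], "delta_rot": [0, 0, 0]},
  {"xyz": [0, 0, 0.8], "delta_rot": [0, 0, 0]},
  {"xyz": [0, 0, 0.8], "delta_rot": [0, 0, 0]},
  {"xyz": [0, 0, 0.6], "delta_rot": [0, 0, 0]},
  {"xyz": [0, 0, 0.2], "delta_rot": [0, 0, 0]},
  {"xyz": [0, 0, 0.1], "delta_rot": [0, 0, 0]},
  {"xyz": [0, 0, 0], "delta_rot": [0, 0, 0]},
])

```text
clock: 47.05
tcp_pos: [0.49, 0.0677, 0.0688]
ee_rot: [-3.036, 0.808, -0.001]
contact_force: [0.4, -0.3, -2.8]
grip_width: 0.0592
finger_force: 25.0
```

Another 13.5 mm to go.

Call:
step_arm([
  {"xyz": [0, 0, 0.3], "delta_rot": [0, 0, 0]},
  {"xyz": [0, 0, 0.15], "delta_rot": [0, 0, 0]},
  {"xyz": [0, 0, 0.1], "delta_rot": [0, 0, 0]},
  {"xyz": [0, 0, 0.1], "delta_rot": [0, 0, 0]},
  {"xyz": [0, 0, 0], "delta_rot": [0, 0, 0]},
])

```text
clock: 47.68
tcp_pos: [0.4896, 0.0677, 0.0554]
ee_rot: [3.036, -0.808, -0.0]
contact_force: [0.4, -0.5, -2.7]
grip_width: 0.0592
finger_force: 25.0
```

Call:
step_arm([
  {"xyz": [0, 0, 0.06], "delta_rot": [0, 0, 0]},
  {"xyz": [0, 0, 0.06], "delta_rot": [0, 0, 0]},
  {"xyz": [0, 0, 0], "delta_rot": [0, 0, 0]},
])

```text
clock: 48.05
tcp_pos: [0.4898, 0.0677, 0.0552]
ee_rot: [-3.036, 0.808, -0.002]
contact_force: [-3.7, 0.0, 15.3]
grip_width: 0.0591
finger_force: 25.0
```

Call:
step_arm([
  {"xyz": [0, 0, -0.1], "delta_rot": [0, 0, 0]},
  {"xyz": [0, 0, 0], "delta_rot": [0, 0, 0]},
  {"xyz": [0, 0, -0.3], "delta_rot": [0, 0, 0]},
  {"xyz": [0, 0, -0.7], "delta_rot": [0, 0, 0]},
  {"xyz": [0, 0, -1], "delta_rot": [0, 0, 0]},
  {"xyz": [0, 0, -1], "delta_rot": [0, 0, 0]},
  {"xyz": [0, 0, -1], "delta_rot": [0, 0, 0]},
  {"xyz": [0, 0, -1], "delta_rot": [0, 0, 0]},
  {"xyz": [0, 0, -1], "delta_rot": [0, 0, 0]},
  {"xyz": [0, 0, -1], "delta_rot": [0, 0, 0]},
], fingers=1)

```text
clock: 49.3
tcp_pos: [0.4896, 0.0677, 0.1967]
ee_rot: [-3.036, 0.808, -0.001]
contact_force: [-0.6, -0.0, -0.2]
grip_width: 0.0869
finger_force: 0.0
```

Call:
step_arm([
  {"xyz": [0, 0, -1], "delta_rot": [0, 0, 0]},
  {"xyz": [-0.5, -1, 0], "delta_rot": [0, 0, 0]},
  {"xyz": [-0.5, -1, 0], "delta_rot": [0, 0, 0]},
  {"xyz": [-0.5, -1, 0], "delta_rot": [0, 0, 0]},
  {"xyz": [-0.5, -1, 0], "delta_rot": [0, 0, 0]},
  {"xyz": [-0.5, -1, 0], "delta_rot": [0, 0, 0]},
  {"xyz": [-0.5, -1, 0], "delta_rot": [0, 0, 0]},
  {"xyz": [-0.5, -1, 0], "delta_rot": [0, 0, 0]},
  {"xyz": [-0.5, -1, 0], "delta_rot": [0, 0, 0]},
  {"xyz": [-0.5, -1, 0], "delta_rot": [0, 0, 0]},
])

```text
clock: 50.55
tcp_pos: [0.5009, 0.2693, 0.216]
ee_rot: [-3.036, 0.808, -0.001]
contact_force: [-0.0, 0.1, 0.2]
grip_width: 0.0864
finger_force: 0.0
```

```bash
python3 - <<'E'
from plant import r
from h import *
a=[]
for n in("scene","top"):
    c=r.capture(n);np.save(n,c,allow_pickle=True);a.append(c["color"][:,:,::-1])
cv2.imwrite("pics/both7.png",np.vstack([cv2.resize(a[0][130:280,80:400],None,fx=2,fy=2),cv2.resize(a[1][115:270,195:451],None,fx=2.5,fy=1.9*1)]) if 0 else cv2.resize(a[1][110:275,195:440],None,fx=3.2,fy=3.2,interpolation=cv2.INTER_CUBIC))
cv2.imwrite("pics/scene7.png",a[0])
E
```

```text
(no output)
```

View pics/both7.png

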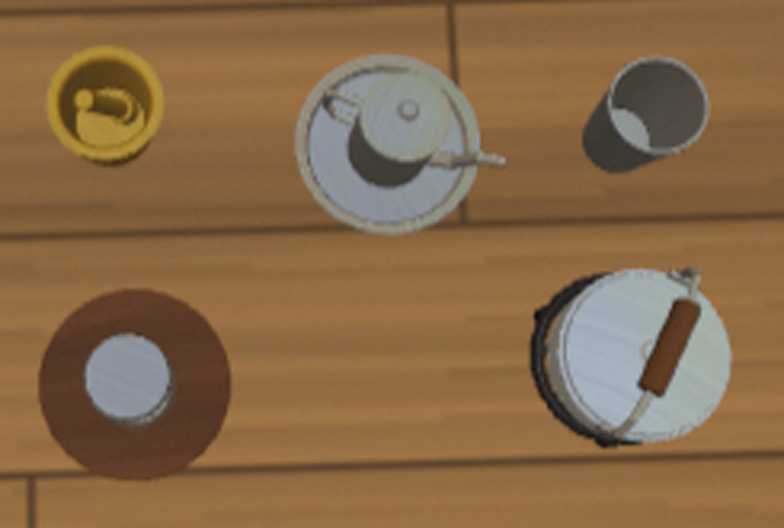

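View pics/scene7.png

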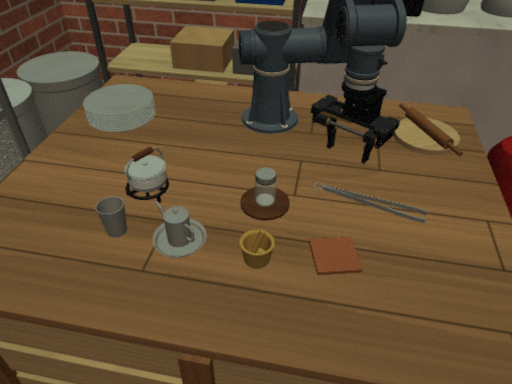

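All three stand upright in their places, and the tumbler, mortar and tongs are unmoved. In the crop: jar cap (128,376), board (135,384), knob (408,110), plate (388,144), grip (669,347). Check the offsets.

```bash
python3 - <<'E'
from h import *
c=np.load("top.npy",allow_pickle=True).item()
f=lambda x,y:(x/3.2+195-.34,y/3.2+110-.34)
for n,p,z,q,w in [("jar",(128,376),.116,(135,384),.02),("can knob",(408,110),.105,(388,144),.014),("can lid",(405,117),.088,(388,144),.014),("degchi",(669,347),.143,(615,360),.03)]:
    a,b=cast(c,f(*p),z)[:2],cast(c,f(*q),w)[:2];print(n,a,b,a-b)
E
```

```text
jar [0.4879 0.0675] [0.4902 0.0681] [-0.0022 -0.0007]
can knob [ 0.6646 -0.1255] [ 0.6658 -0.1251] [-0.0012 -0.0003]
can lid [ 0.6647 -0.1261] [ 0.6658 -0.1251] [-0.001 -0.001]
degchi [ 0.4946 -0.2743] [ 0.4972 -0.2772] [-0.0026  0.0029]
```

All within 5 mm.

```bash
python3 -c "
from plant import r
print(r.sign_off())"
```

```text
the job is handed in; nothing more can be done
None
```

The job is handed in at about 51 s: the degchi is on the stand, the jar on the board and the oil can on the plate, each upright and measured within about 4 mm of centre, with the tumbler, mortar and tongs not visibly moved; the hand-in did not return a verdict.

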